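Rinse the brush, park it and stopper the flask

ROBOT

A 7-joint arm with a two-finger parallel gripper is mounted at the origin on the work surface. World frame = base frame: x ahead of the robot, y to its left, z up, the work surface at z = 0. Lengths are in mm, angles in rad, forces in N, time in s.
With the tool pointing down it reaches from about 425 to 925 mm from the base axis. Payload 6.8 kg.
Tool frame: the origin (TCP) lies midway between the tips of the shut fingers; the grasp point (between the pads) lies r.pinch_z behind it (r.pinch_z is the distance from the TCP to the grasp point, in mm); z points along the fingers, y is the line along which they close (so a half turn about z gives the same grasp; the last joint's range is limited). The gripper opens to 85 mm and grips with 20 to 120 N. Pads are 22 mm wide; open, the fingers measure 114 mm over their backs; the gripper's body (76 mm by 85 mm) begins 54 mm behind the grasp point. The pads swing forward as they close: fully open they stand 13 mm farther back than shut.
Start: joints at [-1.299, 0.477, 0.022, 1.555, -0.011, 1.109, -0.083], TCP at [250.243, 626.917, 231.308] pointing down, gripper open.
Joint ranges: [-2.96, 2.96], [-0.34, 2.1], [-1.41, 1.46], [0.24, 2.44], [-1.37, 4.51], [0.17, 1.92], [-2.96, 2.96]. Speed limits (rad/s): [2.39, 2.39, 3.14, 3.14, 3.14, 3.14, 3.14].

INTERFACE

Orientations are given as a rotation vector (axis times angle).
In Python, from cell import r gives the robot as it stands.
- The arm moves only by the shell command python3 -m pendant 'ROWS' [FORCE]. ROWS is JSON, a list of rows, each a list of 3 entries, a list of its own where there are three numbers: the shift along the tool's x, y, z scaled (see below), then the turn, a rotation vector about the tool's x, y, z scaled (see below), then the closure, from -1 (fully open) to 1 (shut). A call has 1 to 20 rows; each row is the pose to reach, as a shift and turn from the pose commanded when the call began, along the tool's axes at that moment, turning the shorter way round; what a row does not reach only later rows make up. The controller multiplies each number of a shift by 0.3 m and each number of a turn by 180 degrees. A row lasts 1/12 s, in which the tool goes at most 41.7 mm and 7.16 degrees, less where a joint would pass 70% of its speed; a pose out of reach is approached as far as the arm can. A call with a number of a shift or a turn outside -1 to 1 is refused whole. A call with a gripper value outside its range is refused whole. The fingers move at their own pace and stop on an object; FORCE is the grip in N (left out, the last holds). Time passes only in rows, so rows that repeat a pose let the fingers close. It gives the time, the measured TCP pose, the force, the opening and the grip force at its end, in the units of the state.
- r.state(): the state, without advancing time (a new reading comes with each control period).
- r.capture(name): name is "scene" or "top" or "wrist"; returns a dict with "img" (420x560x3 uint8, blue, green, red), "fovy" (degrees; the focal length in pixels is half the picture's height over the tangent of half this angle, whatever the lens; pixels are square), "cx", "cy" (the principal point, pixels), "world_from_camera" (4x4, takes a point from camera to world coordinates); the wrist camera has in their place "hand_eye" (4x4, takes a point from camera to tool coordinates, whose origin is the TCP and whose axes are the flange's). Camera axes: x right, y up, looking along -z (the intrinsics and any distortion apply to the point x, -y, -z); pixel columns grow to the right and rows downward; lengths in mm; the calibration is good to about 2 mm. A picture is of the moment at which its call begins: read the wrist's pose just before it. There is no depth.
- r.close_job(): hands the job in; it is judged then, once.
The state is a dict: "time": time; "joints": joint angles; "qvel": joint speeds; "joint_efforts": joint torques, N m; "position": TCP position; "eef_rot": TCP orientation; "force": force on the tool from outside, world axes, zero at the start; "wrist_torque": the same for the moment, N m; "finger_gap": opening from 0.0 (shut) to 1.0 (fully open); "gripper_force": force on a finger pad.
Only numpy, scipy, OpenCV 4.12 (cv2) and the standard library are available. Lean on these libraries where they do the work, as an engineer would, in place of code of your own. Each camera call takes 0.05 s, during which the arm holds its last target. There are 200 camera calls.

TASK

The red-handled brush is soaking in the glass flask: work it up and down in there twice, each time lifting it about 60 mm and lowering it to the bottom again. Then take it out and lower it, bristles down, into the blue pot without dropping it, and close the flask with the black stopper with the yellow knob: fully home and upright, keeping hold of it until it is well inside the neck. Leave the paint tins, the brown block and the tape roll where they are.

Things in the scene. Friction and masses are not known exactly. Their poses are not given: they have to be found in the camera images.
- brush: Loose round paint brush standing upright, bristles down, in the flask (rigid, 195 mm long). Origin: centre of the flat bristle end, z along the handle. From the origin up: stiff pale bristle head 26 mm diameter to z = 42 mm, steel ferrule 23 mm diameter to 64 mm, red handle 16 mm diameter to 195 mm. About 70 g. It stands on the flask's floor, at most a few mm off the flask's axis.
- stopper: Loose stopper standing upright in the wooden ring rest. Origin: centre of the narrow lower end, z up. From the origin up: black tapered plug, 30 mm diameter at z = 0 to 40 mm diameter at z = 30 mm; black collar 56 mm diameter from z = 30 to 36 mm; yellow grip knob 24 mm diameter from z = 36 to 72 mm. About 90 g.
- stopper_seat (a point): Centre of the underside of the stopper's collar (30 mm above the stopper's origin), which comes to lie on the flask's rim when the stopper is fully home.
- flask: Fixed upright glass flask, 110 mm tall, between four low wooden cleats (22 mm high, 96 mm over all) on the bench. Origin: centre of the underside, on the bench; z up. Outside diameter 68 mm up to 60 mm height, narrowing to a neck of 56 mm outside diameter from 78 to 110 mm; walls 6 mm, so the neck is 44 mm wide inside.
- flask_mouth (a point): Centre of the flask's mouth, at rim height (110 mm above the bench).
- flask_floor (a point): Centre of the flask's inner floor (6 mm above the bench, 104 mm below the rim); z up.
- pot: Fixed blue open pot, 90 mm tall, 76 mm outside diameter, wall 4 mm (68 mm wide inside), between four low wooden cleats (22 mm high, 104 mm over all). Origin: centre of the underside, on the bench; z up.
- pot_floor (a point): Centre of the pot's inner floor (6 mm above the bench, 84 mm below the rim); z up.
- rest: Fixed pale wooden ring, 72 mm outside and 47 mm inside diameter, 34 mm high, in which the stopper waits with its collar on the ring. Origin: centre of the underside, on the bench.
- tin_green: Bystander: closed paint tin with a green band, 84 mm diameter, 105 mm tall, standing. Origin: centre of the underside.
- tin_white: Bystander: closed paint tin with a white band, 96 mm diameter, 115 mm tall, standing. Origin: centre of the underside.
- brick_block: Bystander: brown block 100 x 130 x 60 mm (x, y, z). Origin: centre of the underside.
- tape_roll: Bystander: yellow tape roll lying flat, 90 mm diameter, 24 mm high. Origin: centre of the underside.
There are look-alikes about, which are no part of the job. Of the things like the brush, leave any that is green or turquoise; of the rest the smaller one is meant.

How it is judged:
By the outcome, as a careful person would: the job done as asked, in the order asked, and still so for the second after the job is handed in, with the robot touching nothing.
It also fails if it takes over 59 s, if anything falls off the work surface, if the arm or the gripper's body presses on something with over 40 N, if the wrist force passes 120 N, or if a joint passes its speed limit or range.

## Working session

There is one attempt and no reset: what is moved stays moved. The work goes in short steps, Python scripts to look and compute and a shell command to move; the robot and the scene stay as the last step left them, time stands still between calls to the robot, and variables do not carry over. Pictures are saved under pics/ and viewed, at most 10 in all, crops included, and the job is handed in when it is done.

```bash
ls; mkdir -p pics
python3 - <<'E'
from cell import r
import cv2,numpy as np
print(r.state(), r.pinch_z)
for n in("scene","top"):
    c=r.capture(n); cv2.imwrite(f"pics/{n}0.png",c["img"]); print({k:v for k,v in c.items() if k!="img"})
E
```

```text
pics
{'time': 0.0, 'joints': array([-1.29910852,  0.47779101,  0.02231378,  1.5564754 , -0.01151556,
        1.10926075, -0.08312328]), 'qvel': array([-0.00156608,  0.00011791,  0.00041361, -0.00113251,  0.00039335,
       -0.00044171, -0.00196572]), 'joint_efforts': array([-1.58396906e-03, -5.96437490e+01,  1.60650719e+00, -2.81204438e+01,
        1.22710224e-02,  9.21003259e-03,  2.96512212e-05]), 'position': array([250.01307859, 626.35247525, 230.32117264]), 'eef_rot': array([-5.92924107e-01, -3.08489339e+00,  2.81437448e-03]), 'force': array([-0.17167184, -1.00710638, -0.35659303]), 'wrist_torque': array([-0.03736001,  0.03153311,  0.06790369]), 'gripper_force': 0.0, 'finger_gap': 0.9974625902886517} 18.700000000000003
{'fovy': 49.69356064148909, 'cx': 273.63298462051984, 'cy': 210.59398823587736, 'world_from_camera': array([[-4.72787377e-01, -5.54520784e-01,  6.84820265e-01,
         1.32244409e+03],
       [ 8.81132194e-01, -3.05305096e-01,  3.61102277e-01,
         3.72413243e+02],
       [ 8.84039931e-03,  7.74141781e-01,  6.32950511e-01,
         7.62736940e+02],
       [ 0.00000000e+00,  0.00000000e+00,  0.00000000e+00,
         1.00000000e+00]])}
{'fovy': 46.57977852139978, 'cx': 278.02374625923096, 'cy': 205.32801953046243, 'world_from_camera': array([[ 5.57387923e-03,  9.97475553e-01, -7.07916192e-02,
         4.63295352e+02],
       [-9.99821301e-01,  6.83778830e-03,  1.76241694e-02,
         1.48743476e+01],
       [ 1.80637362e-02,  7.06807338e-02,  9.97335418e-01,
         1.48928150e+03],
       [ 0.00000000e+00,  0.00000000e+00,  0.00000000e+00,
         1.00000000e+00]])}
```

View pics/scene0.png

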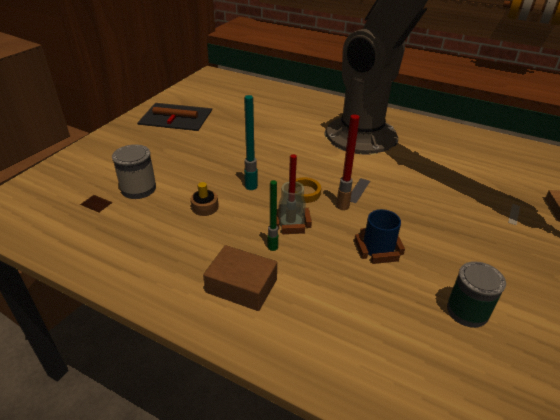

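View pics/top0.png

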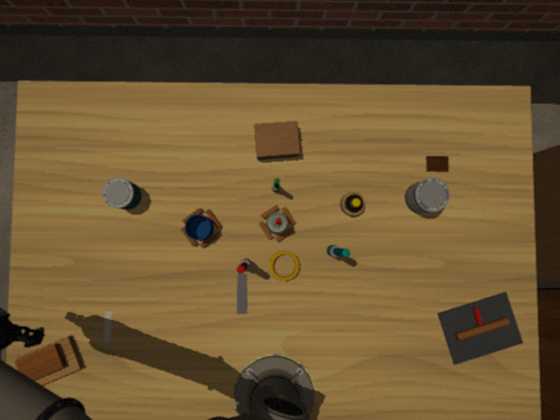

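The brush candidates in the scene view are red in the flask (292,175), larger red free-standing (350,150), turquoise (250,130) and green (273,210). The smaller red one standing in the flask is the one meant. I'll confirm it in a crop while measuring.

```bash
cat > h.py <<'E'
from cell import r
import cv2,numpy as np
from scipy.spatial.transform import Rotation as R
def ray(c,u,v,W=None):
    W=c["world_from_camera"] if W is None else W
    f=c["img"].shape[0]/2/np.tan(np.radians(c["fovy"])/2)
    d=np.array([(u-c["cx"])/f,-(v-c["cy"])/f,-1])
    return W[:3,3],W[:3,:3]@d
def plane(c,u,v,z,W=None):
    o,d=ray(c,u,v,W); return o+d*(z-o[2])/d[2]
def px(c,p,W=None):
    W=c["world_from_camera"] if W is None else W
    f=c["img"].shape[0]/2/np.tan(np.radians(c["fovy"])/2)
    q=W[:3,:3].T@(np.array(p,float)-W[:3,3]); return c["cx"]-f*q[0]/q[2], c["cy"]+f*q[1]/q[2]
def blobs(img,h0,h1,s=130,v=50,amin=8):
    H=cv2.cvtColor(img,cv2.COLOR_BGR2HSV); h=H[...,0]
    m=((h>=h0)&(h<=h1) if h0<=h1 else (h>=h0)|(h<=h1))&(H[...,1]>s)&(H[...,2]>v)
    n,l,st,ce=cv2.connectedComponentsWithStats(m.astype(np.uint8))
    return [(ce[i].round(1),st[i][:5]) for i in range(1,n) if st[i][4]>=amin], l
def wristW(s):
    W=np.eye(4);W[:3,:3]=R.from_rotvec(s["eef_rot"]).as_matrix();W[:3,3]=s["position"];return W
E
python3 - <<'E'
from h import *
C={n:r.capture(n) for n in("scene","top")}
for n,c in C.items():
    for nm,a in dict(red=(172,5,170,60),yel=(20,32,190,90),blue=(105,125,120,40),teal=(82,100,120,50),green=(60,82,120,30)).items():
        b,_=blobs(c["img"],*a)
        print(n,nm,[(list(x),list(map(int,y))) for x,y in b if y[4]>15 and 60<x[1]<340])
t=C["top"]
print("brush",plane(t,279,221,201),"stop",plane(t,356,203,76),"pot",plane(t,200,228,90),"flask",plane(t,278,223,110))
a=cv2.resize(C["scene"]["img"][130:290,180:420],None,fx=2.2,fy=2.2,interpolation=2)
b=cv2.resize(t["img"][150:310,160:400],None,fx=2.2,fy=2.2,interpolation=2)
o=np.hstack([a,b]);o=cv2.resize(np.vstack([a[:,:],b]),(450*1,600));
o=np.hstack([cv2.resize(C["scene"]["img"][140:260,240:340],(400,480),interpolation=2),cv2.resize(t["img"][190:260,180:238],(400,480),interpolation=2)])
cv2.imwrite("pics/crop1.png",o)
E
```

```text
scene red [([np.float64(170.5), np.float64(117.6)], [167, 114, 8, 8, 33]), ([np.float64(352.3), np.float64(144.6)], [345, 114, 15, 67, 283]), ([np.float64(293.2), np.float64(172.9)], [290, 155, 6, 38, 132])]
scene yel [([np.float64(202.0), np.float64(184.5)], [198, 182, 9, 6, 41])]
scene blue []
scene teal [([np.float64(248.2), np.float64(97.1)], [246, 96, 6, 3, 16])]
scene green [([np.float64(255.8), np.float64(178.4)], [254, 170, 3, 17, 20]), ([np.float64(273.4), np.float64(203.9)], [271, 182, 5, 46, 161]), ([np.float64(273.3), np.float64(243.1)], [269, 237, 8, 13, 68])]
top red [([np.float64(278.2), np.float64(220.5)], [276, 218, 5, 6, 24]), ([np.float64(240.9), np.float64(268.6)], [237, 265, 9, 8, 48]), ([np.float64(477.1), np.float64(315.6)], [473, 307, 10, 18, 88])]
top yel [([np.float64(355.7), np.float64(202.2)], [352, 198, 9, 9, 57]), ([np.float64(284.2), np.float64(265.7)], [270, 251, 29, 30, 284])]
top blue [([np.float64(203.5), np.float64(228.8)], [196, 217, 15, 23, 180])]
top teal [([np.float64(344.9), np.float64(252.9)], [341, 250, 9, 7, 49])]
top green []
brush [513.2498324  -10.70208649 201.        ] stop [ 571.97006826 -237.3256387    76.        ] pot [496.12534823 212.82572286  90.        ] flask [511.10439162  -9.71139741 110.        ]
```

View pics/crop1.png

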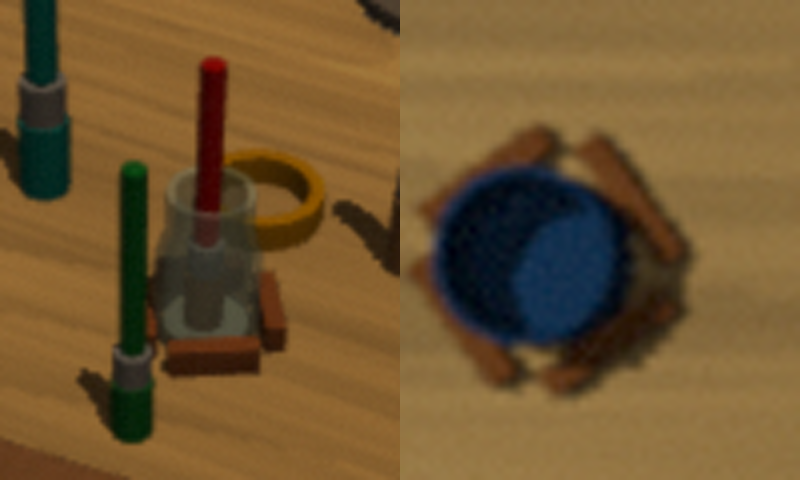

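The crop confirms it: the left half shows the small red brush in the glass flask, with the green one in front of it. The right half shows the pot, rim centre at about (199.5,227.4) in the top view. Next I'll triangulate the neighbours.

Run:
```python
from h import *
np.set_printoptions(precision=1,suppress=True)
C={n:r.capture(n) for n in("scene","top")};s,t=C["scene"],C["top"]
def tri(a,b):
    o1,d1=ray(s,*a);o2,d2=ray(t,*b)
    k=np.linalg.lstsq(np.c_[d1,-d2],o2-o1,rcond=None)[0]
    p,q=o1+k[0]*d1,o2+k[1]*d2; return (p+q)/2,np.linalg.norm(p-q)
print("brush top",tri((293,157),(278.2,220.5)), plane(t,278.2,220.5,201), plane(s,293,157,201))
print("big red",tri((353,117),(240.9,268.6)))
print("teal",tri((248.5,98),(346,253)))
print("green",tri((273.4,182),(277,181)))
print("bases: green",plane(s,273,246,0),"teal",plane(s,252,187,0),"red",plane(s,344,207,0))
print("knob",plane(t,355.7,202.2,76),plane(s,202.5,184.5,76))
print("pot",plane(t,199.5,227.4,90),plane(s,383,222,90))
b,l=blobs(s["img"],105,125,100,30)
for n,c in C.items():
    b,l=blobs(c["img"],105,125,90,20,30); print(n,[(list(x),list(map(int,y))) for x,y in b if 60<x[1]<340])
print("flask",plane(s,240+211/4,140+186/4,110))
print("flask base brown cleats/white tin",plane(t,432,195,115),"green tin",plane(t,120,193,105),"block",plane(t,277,137,60),"tape",plane(t,284.2,265.7,24))
st=r.state();W=wristW(st);print(R.from_rotvec(st["eef_rot"]).as_matrix())
```

```text
brush top (array([514. ,  -6.9, 194.6]), np.float64(3.85319893973317)) [514.6  -8.6 201. ] [522.5  -0.9 201. ]
big red (array([391.2,  86.1, 264.4]), np.float64(2.600703583220734))
teal (array([ 430.5, -174.8,  268.1]), np.float64(5.417369735444766))
green (array([619.5,  -2.6, 191.4]), np.float64(5.289304039141848))
bases: green [617.5   0.1  -0. ] teal [ 433.7 -166.5    0. ] red [392.5  95.8   0. ]
knob [ 574.3 -236.5   76. ] [ 574.3 -229.4   76. ]
pot [497.8 214.3  90. ] [510.5 226.6  90. ]
scene [([np.float64(382.9), np.float64(231.2)], [368, 210, 32, 44, 696])]
top [([np.float64(198.9), np.float64(227.4)], [185, 215, 28, 25, 414])]
flask [512.2  -3.  110. ]
flask base brown cleats/white tin [ 593.3 -447.4  115. ] green tin [593.5 438.4 105. ] block [768.   -6.2  60. ] tape [386.7 -30.5  24. ]
[[-0.9  0.4 -0. ]
 [ 0.4  0.9 -0. ]
 [-0.  -0.  -1. ]]
```

```bash
cat >> h.py <<'E'
def go(x,y,z,yaw=None,level=True):
    """numbers of the row to TCP (x,y,z); yaw=direction of tool y from world y, deg"""
    s=r.state();M=R.from_rotvec(s["eef_rot"]).as_matrix()
    d=M.T@(np.array([x,y,z])-s["position"])/300
    t=[0,0,0]
    if yaw is not None:
        a=np.radians(yaw);T=np.array([[-np.cos(a),-np.sin(a),0],[-np.sin(a),np.cos(a),0],[0,0,-1]])
        t=R.from_matrix(M.T@T).as_rotvec()/np.pi
    print("shift",np.round(d,4),"turn",np.round(t,4),"rows>=",np.linalg.norm(d)*300/41.7)
E
python3 - <<'E'
from h import *
go(374,420,330,0);go(498,190,330,0)
print(r.state()["time"],r.capture("wrist")["hand_eye"])
E
```

```text
shift [-0.6388 -0.4872 -0.3297] turn [-0.0002 -0.     -0.1209] rows>= 6.247411146913347
shift [-1.3069 -1.046  -0.3293] turn [-0.0002 -0.     -0.1209] rows>= 12.27363135749631
0.3 [[ 9.97296588e-05  9.59109599e-01  2.83034921e-01  7.20401732e+01]
 [ 9.99999227e-01  2.55103585e-04 -1.21681762e-03  8.57179580e-01]
 [-1.23926468e-03  2.83034824e-01 -9.59108832e-01 -1.42405907e+02]
 [ 0.00000000e+00  0.00000000e+00  0.00000000e+00  1.00000000e+00]]
```

```bash
python3 -m pendant '[[[-0.64,-0.49,-0.33],[0,0,-0.12],-1],[[-0.64,-0.49,-0.33],[0,0,-0.12],-1],[[-0.64,-0.49,-0.33],[0,0,-0.12],-1],[[-0.64,-0.49,-0.33],[0,0,-0.12],-1],[[-0.64,-0.49,-0.33],[0,0,-0.12],-1],[[-0.64,-0.49,-0.33],[0,0,-0.12],-1],[[-0.64,-0.49,-0.33],[0,0,-0.12],-1]]'
python3 - <<'E'
from h import *
go(498,200,330,0)
E
```

```text
time: 0.93
position: [379.3, 413.7, 333.5]
eef_rot: [0.018, 3.137, 0.002]
force: [0.7, -1.2, 0.7]
finger_gap: 1.001
gripper_force: 0.0
shift [-0.4038 -0.7077  0.0125] turn [ 0.0004  0.0014 -0.0037] rows>= 5.8628060195562615
```

```bash
python3 -m pendant '[[[-0.4,-0.7,0],[0,0,0],-1],[[-0.4,-0.7,0],[0,0,0],-1],[[-0.4,-0.7,0],[0,0,0],-1],[[-0.4,-0.7,0],[0,0,0],-1],[[-0.4,-0.7,0],[0,0,0],-1],[[-0.4,-0.7,0],[0,0,0],-1],[[-0.4,-0.7,0],[0,0,0],-1],[[-0.4,-0.7,0],[0,0,0],-1],[[-0.4,-0.7,0],[0,0,0],-1]]'
python3 - <<'E'
from h import *
s=r.state();print(s["position"],abs(s["qvel"]).max());c=r.capture("wrist");np.save("pot.npy",dict(s=s,c=c),allow_pickle=True);cv2.imwrite("pics/w1.png",c["img"])
W=wristW(s)@c["hand_eye"]
b,l=blobs(c["img"],105,125,90,20,200);print(b)
for z in(90,):
  print(px(c,(498,214,90),W), [plane(c,*x,90,W) for x,y in b])
go(514,-8,330,0)
E
```

```text
time: 1.68
position: [493.1, 209.8, 330.3]
eef_rot: [-0.004, -3.141, -0.001]
force: [-0.1, 0.6, 0.8]
finger_gap: 1.0
gripper_force: 0.0
[493.08227761 209.75961858 330.28383857] 0.021466700531274807
[(array([285.3, 170.2]), array([273, 158,  25,  28, 295], dtype=int32))]
(np.float64(282.0124773756217), np.float64(182.3450829057012)) [array([481.86839913, 218.3045304 ,  90.        ])]
shift [-7.130e-02 -7.281e-01  2.000e-04] turn [ 0.0002 -0.0001 -0.0002] rows>= 5.263273647127412
```

View pics/w1.png

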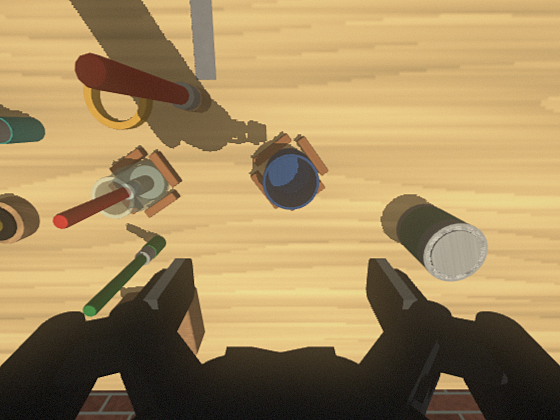

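The wrist view shows the pot rim at about (292,181), the flask neck at about (115,195), the brush tip at (62,220), the big red at (90,70) and the green tip at (92,308).

```bash
python3 - <<'E'
from h import *
np.set_printoptions(precision=1,suppress=True)
D=np.load("pot.npy",allow_pickle=True).item();s,c=D["s"],D["c"];W=wristW(s)@c["hand_eye"]
print(c["fovy"],c["cx"],c["cy"])
H=cv2.cvtColor(c["img"],cv2.COLOR_BGR2HSV)
m=((H[...,0]>98)&(H[...,0]<130)&(H[...,1]>70)).astype(np.uint8);m[:140]=0;m[225:]=0;m[:,:250]=0;m[:,335:]=0
ct=max(cv2.findContours(m,0,1)[0],key=cv2.contourArea);e=cv2.fitEllipse(cv2.convexHull(ct));print(e,cv2.boundingRect(ct))
P=np.array([plane(c,*p[0],90,W) for p in cv2.convexHull(ct)])[:,:2].astype(np.float32)
print("pot",plane(c,*e[0],90,W),cv2.minEnclosingCircle(P))
# same in the top view
for n in("top","scene"):
  t=r.capture(n);H=cv2.cvtColor(t["img"],cv2.COLOR_BGR2HSV)
  m=((H[...,0]>98)&(H[...,0]<130)&(H[...,1]>70)).astype(np.uint8);a=px(t,(498,214,60));k=np.zeros_like(m);cv2.circle(k,(int(a[0]),int(a[1])),35,1,-1);m*=k
  ct=max(cv2.findContours(m,0,1)[0],key=cv2.contourArea);P=np.array([plane(t,*p[0],90) for p in ct])[:,:2].astype(np.float32)
  print(n,cv2.boundingRect(ct),cv2.minEnclosingCircle(P),np.linalg.norm(P.max(0)-P.min(0)))
E
python3 -m pendant '[[[-0.07,-0.73,0],[0,0,0],-1],[[-0.07,-0.73,0],[0,0,0],-1],[[-0.07,-0.73,0],[0,0,0],-1],[[-0.07,-0.73,0],[0,0,0],-1],[[-0.07,-0.73,0],[0,0,0],-1],[[-0.07,-0.73,0],[0,0,0],-1],[[-0.07,-0.73,0],[0,0,0],-1],[[-0.07,-0.73,0],[0,0,0],-1],[[-0.07,-0.73,0],[0,0,0],-1]]'
python3 - <<'E'
from h import *
np.set_printoptions(precision=1,suppress=True)
s=r.state();c=r.capture("wrist");np.save("fl.npy",dict(s=s,c=c),allow_pickle=True)
W=wristW(s)@c["hand_eye"]
b,l=blobs(c["img"],172,8,150,50,100);print(s["position"],b)
print("pred tip",px(c,(514,-8,201),W),"mouth",px(c,(514,-8,110),W))
x,y=map(int,px(c,(514,-8,150),W))
cv2.imwrite("pics/w2.png",c["img"])
E
```

```text
71.15192767588012 279.9003508872182 208.733081268869
((290.58392333984375, 181.26405334472656), (54.624305725097656, 55.46607208251953), 66.63394165039062) (263, 154, 56, 55)
pot [496.6 225.3  90. ] ((497.5694580078125, 225.16885375976562), 36.932613372802734)
top (194, 227, 18, 13) ((481.421142578125, 205.3326873779297), 24.824552536010742) 59.40278
scene (364, 210, 36, 45) ((545.213623046875, 227.80690002441406), 78.97091674804688) 178.22476
time: 2.58
position: [513.8, -7.8, 330.1]
eef_rot: [0.001, -3.141, -0.001]
force: [0.1, 0.7, -0.8]
finger_gap: 0.999
gripper_force: 0.0
[513.8  -7.8 330.1] [(array([426.9,  38.7]), array([ 370,   16,   82,   66, 1357], dtype=int32)), (array([281.2, 200.1]), array([274, 193,  15,  15, 181], dtype=int32))]
pred tip (np.float64(278.4364563604304), np.float64(200.35327309388262)) mouth (np.float64(278.6356310286991), np.float64(181.7823545433323))
```

View pics/w2.png

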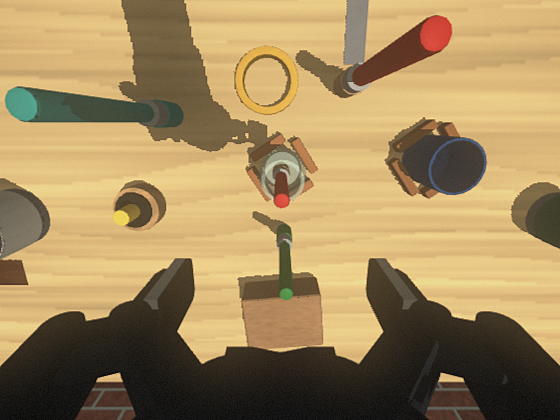

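The wrist view over the flask shows the brush tip at (281,200), the flask neck at about (283,180), the stopper knob at (122,217) and the pot rim at about (457,165). I'll enlarge the flask area and cross-check the two wrist views against each other.

Run:
```python
from h import *
np.set_printoptions(precision=1,suppress=True)
D={k:np.load(k+".npy",allow_pickle=True).item() for k in("pot","fl")}
A={k:(d["c"],wristW(d["s"])@d["c"]["hand_eye"]) for k,d in D.items()}
c,W=A["fl"]
print("brush tip",plane(c,281.2,200.1,201,W),"pot",plane(c,457,165,90,W),"knob",plane(c,121,218,76,W))
c1,W1=A["pot"]
def tri(a,b):
    o1,d1=ray(c1,*a,W1);o2,d2=ray(c,*b,W)
    k=np.linalg.lstsq(np.c_[d1,-d2],o2-o1,rcond=None)[0];p,q=o1+k[0]*d1,o2+k[1]*d2;return (p+q)/2,np.linalg.norm(p-q)
print("tri pot",tri((290.6,181.3),(457,165)),"tip",tri((62,220),(281.2,200.1)))
cr=cv2.resize(c["img"][125:225,230:340],(660,600),interpolation=cv2.INTER_CUBIC)
for y in(-2.,):
    for z,col in((110,(0,0,255)),):
        pts=[]
        for a in np.linspace(0,2*np.pi,60): pts.append(px(c,(514+28*np.cos(a),-5.5+28*np.sin(a),z),W))
        pts=((np.array(pts)-[230-.5,125-.5])*6-.5).astype(int);cv2.polylines(cr,[pts],True,col)
cv2.imwrite("pics/crop2.png",cr)
```

```text
brush tip [513.7  -5.4 201. ] pot [495.7 224.4  90. ] knob [ 573. -232.   76.]
tri pot (array([496.4, 225.4,  88.6]), np.float64(0.9848839330146636)) tip (array([514.6,  -5.4, 196. ]), np.float64(0.8593885411943277))
```

View pics/crop2.png

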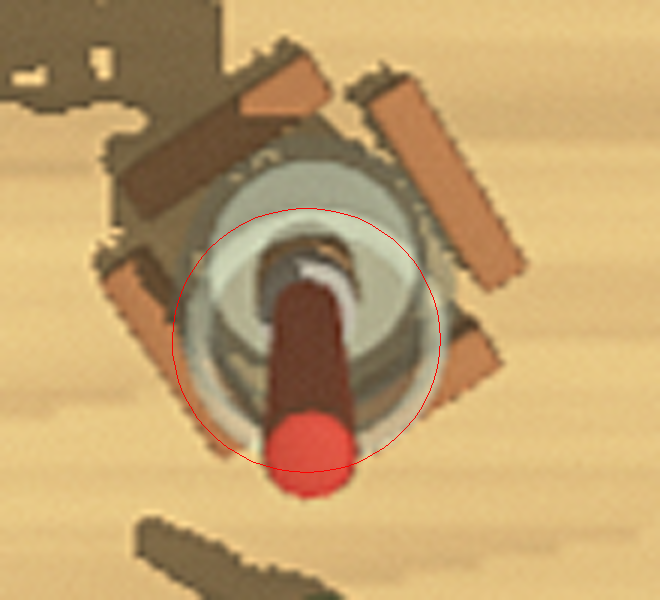

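```bash
python3 -m pendant '[[[0,0.008,0.3],[0,0,0],-1],[[0,0.008,0.3],[0,0,0],-1],[[0,0.008,0.613],[0,0,0],-1],[[0,0.008,0.613],[0,0,0],-1],[[0,0.008,0.613],[0,0,0],-1],[[0,0.008,0.613],[0,0,0],-1],[[0,0.008,0.613],[0,0,0],-1],[[0,0.008,0.613],[0,0,0],1],[[0,0.008,0.613],[0,0,0],1],[[0,0.008,0.613],[0,0,0],1],[[0,0.008,0.613],[0,0,0],1],[[0,0.008,0.613],[0,0,0],1],[[0,0.008,0.613],[0,0,0],1]]' 40
```

```text
time: 3.72
position: [514.3, -7.6, 147.1]
eef_rot: [0.005, 3.14, 0.001]
force: [0.1, 0.9, 4.0]
finger_gap: 0.174
gripper_force: 38.9
```

```bash
python3 -m pendant '[[[0.006,0.01,-0.07],[0,0,0],1],[[0.006,0.01,-0.14],[0,0,0],1],[[0.006,0.01,-0.205],[0,0,0],1],[[0.006,0.01,-0.205],[0,0,0],1],[[0.006,0.01,-0.205],[0,0,0],1],[[0.006,0.01,-0.205],[0,0,0],1]]'
python3 - <<'E'
from h import *
s=r.state();c=r.capture("wrist");W=wristW(s)@c["hand_eye"];print(s["force"],s["qvel"].round(3))
x,y=map(int,px(c,(513,-5,110),W));x0,y0=x-90,y-80
o=np.hstack([cv2.resize(c["img"][y0:y0+160,x0:x0+180],(400,400),interpolation=2),cv2.resize(r.capture("scene")["img"][90:250,240:360],(300,400),interpolation=2)])
print(x0,y0);cv2.imwrite("pics/l1.png",o)
E
```

```text
time: 4.22
position: [511.5, -4.8, 207.3]
eef_rot: [-0.004, -3.141, -0.0]
force: [0.0, -0.4, -0.8]
finger_gap: 0.177
gripper_force: 39.2
[ 0.01778784 -0.421529   -0.82147917] [ 0.002  0.013 -0.002  0.009 -0.     0.002 -0.001]
188 131
```

View pics/l1.png

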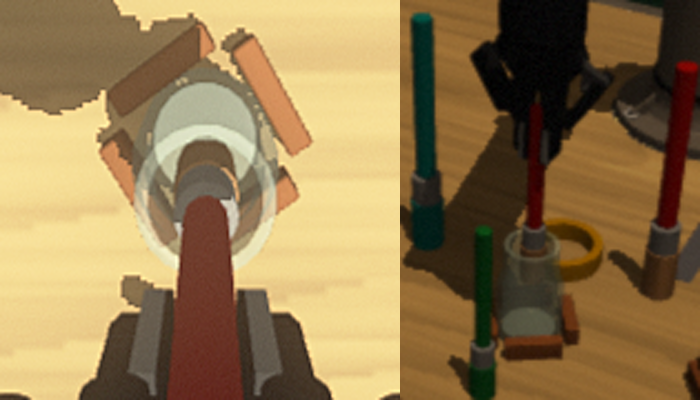

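The crop shows the brush held upright and centred in the neck, with the ferrule now at the rim. I'll lower it, then do the second stroke.

```bash
python3 -m pendant '[[[0,0,0.07],[0,0,0],1],[[0,0,0.14],[0,0,0],1],[[0,0,0.18],[0,0,0],1],[[0,0,0.203],[0,0,0],1],[[0,0,0.203],[0,0,0],1],[[0,0,0.203],[0,0,0],1],[[0,0,0.203],[0,0,0],1]]'
python3 -m pendant '[[[0,0,-0.07],[0,0,0],1],[[0,0,-0.14],[0,0,0],1],[[0,0,-0.203],[0,0,0],1],[[0,0,-0.203],[0,0,0],1],[[0,0,-0.203],[0,0,0],1],[[0,0,-0.203],[0,0,0],1]]'
python3 -m pendant '[[[0,0,0.07],[0,0,0],1],[[0,0,0.14],[0,0,0],1],[[0,0,0.18],[0,0,0],1],[[0,0,0.203],[0,0,0],1],[[0,0,0.203],[0,0,0],1],[[0,0,0.203],[0,0,0],1],[[0,0,0.203],[0,0,0],1]]'
```

```text
time: 4.9
position: [511.7, -4.9, 146.6]
eef_rot: [-0.005, -3.141, 0.0]
force: [0.5, -0.1, -1.1]
finger_gap: 0.178
gripper_force: 39.2
time: 5.4
position: [511.4, -4.7, 207.2]
eef_rot: [-0.004, -3.141, 0.0]
force: [0.3, 0.3, -0.7]
finger_gap: 0.174
gripper_force: 39.2
time: 5.98
position: [511.7, -4.8, 146.6]
eef_rot: [-0.004, -3.141, 0.0]
force: [0.1, -1.0, -0.6]
finger_gap: 0.172
gripper_force: 39.2
```

```bash
python3 -m pendant '[[[0,0,-0.1],[0,0,0],1],[[0,0,-0.2],[0,0,0],1],[[0,0,-0.3],[0,0,0],1],[[0,0,-0.4],[0,0,0],1],[[0,0,-0.5],[0,0,0],1],[[0.01,0.13,-0.5],[0,0,0],1],[[0.02,0.26,-0.5],[0,0,0],1],[[0.03,0.39,-0.5],[0,0,0],1],[[0.04,0.52,-0.5],[0,0,0],1],[[0.05,0.65,-0.5],[0,0,0],1],[[0.05,0.766,-0.5],[0,0,0],1],[[0.05,0.766,-0.5],[0,0,0],1],[[0.05,0.766,-0.5],[0,0,0],1],[[0.05,0.766,-0.5],[0,0,0],1]]'
python3 - <<'E'
from h import *
s=r.state();c=r.capture("wrist");W=wristW(s)@c["hand_eye"]
x,y=map(int,px(c,(496.5,225,90),W));x0,y0=x-90,y-80
for a in np.linspace(0,6.28,40): cv2.circle(c["img"],tuple(int(round(k)) for k in px(c,(496.5+38*np.cos(a),225+38*np.sin(a),90),W)),0,(0,0,255),-1)
sc=r.capture("scene")["img"][60:260,300:450]
cv2.imwrite("pics/p1.png",np.hstack([cv2.resize(c["img"][y0:y0+160,x0:x0+180],(450,400),interpolation=2),cv2.resize(sc,(300,400),interpolation=2)]))
E
```

```text
time: 7.15
position: [497.6, 224.3, 296.7]
eef_rot: [-0.005, -3.141, 0.002]
force: [0.7, -0.3, 0.1]
finger_gap: 0.176
gripper_force: 39.3
```

View pics/p1.png

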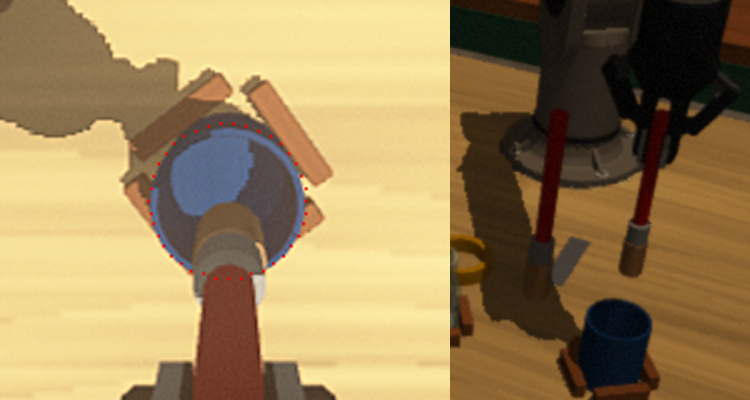

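The brush hangs over the pot's centre and the predicted rim circle matches the real rim, so I'll lower it.

```bash
python3 -m pendant '[[[0,0,0.12],[0,0,0],1],[[0,0,0.24],[0,0,0],1],[[0,0,0.36],[0,0,0],1],[[0,0,0.44],[0,0,0],1],[[0,0,0.47],[0,0,0],1],[[0,0,0.49],[0,0,0],1],[[0,0,0.5],[0,0,0],1],[[0,0,0.502],[0,0,0],1],[[0,0,0.502],[0,0,0],1],[[0,0,0.502],[0,0,0],1]]'
```

```text
time: 8.08
position: [498.6, 225.5, 147.8]
eef_rot: [0.005, 3.139, 0.002]
force: [0.2, -0.9, -0.5]
finger_gap: 0.17
gripper_force: 39.2
```

```bash
python3 -m pendant '[[[0,0,0.003],[0,0,0],1],[[0,0,0.006],[0,0,0],1],[[0,0,0.006],[0,0,0],1],[[0,0,0.006],[0,0,0],1]]'; python3 -m pendant '[[[0,0,0],[0,0,0],1],[[0,0,0.003],[0,0,0],1],[[0,0,0.003],[0,0,0],1]]'
```

```text
time: 8.42
position: [498.0, 225.3, 145.1]
eef_rot: [0.004, 3.141, 0.001]
force: [0.3, 0.5, 1.7]
finger_gap: 0.176
gripper_force: 39.5
time: 8.67
position: [498.6, 225.5, 145.0]
eef_rot: [0.005, 3.14, 0.002]
force: [-1.0, -0.7, 9.5]
finger_gap: 0.175
gripper_force: 40.3
```

```bash
python3 -m pendant '[[[0,0,0],[0,0,0],0.3],[[0,0,0],[0,0,0],0],[[0,0,0],[0,0,0],-1],[[0,0,0],[0,0,0],-1],[[0,0,0],[0,0,0],-1],[[0,0,0],[0,0,0],-1],[[0,0,-0.1],[0,0,0],-1],[[0,0,-0.22],[0,0,0],-1],[[0,0,-0.35],[0,0,0],-1],[[0,0,-0.48],[0,0,0],-1],[[0,0,-0.62],[0,0,0],-1],[[0,0,-0.62],[0,0,0],-1],[[0,0,-0.62],[0,0,0],-1]]'
python3 - <<'E'
from h import *
go(543,-105,330,0);go(573,-232,330,0)
E
```

```text
time: 9.75
position: [499.0, 225.7, 332.5]
eef_rot: [0.005, 3.137, 0.005]
force: [-0.5, -1.2, -1.1]
finger_gap: 1.001
gripper_force: 0.0
shift [-0.1499 -1.1018  0.0053] turn [ 0.0011  0.0015 -0.0009] rows>= 7.999921337360278
shift [-0.2511 -1.5249  0.0044] turn [ 0.0011  0.0015 -0.0009] rows>= 11.118072977705683
```

```bash
python3 -m pendant '[[[-0.045,-0.765,0.005],[0.001,0.0015,0],-1],[[-0.045,-0.765,0.005],[0.001,0.0015,0],-1],[[-0.045,-0.765,0.005],[0.001,0.0015,0],-1],[[-0.045,-0.765,0.005],[0.001,0.0015,0],-1],[[-0.045,-0.765,0.005],[0.001,0.0015,0],-1],[[-0.045,-0.765,0.005],[0.001,0.0015,0],-1],[[-0.045,-0.765,0.005],[0.001,0.0015,0],-1],[[-0.045,-0.765,0.005],[0.001,0.0015,0],-1],[[-0.045,-0.765,0.005],[0.001,0.0015,0],-1],[[-0.045,-0.765,0.005],[0.001,0.0015,0],-1]]'
python3 - <<'E'
from h import *
s=r.state();c=r.capture("wrist");np.save("fl2.npy",dict(s=s,c=c),allow_pickle=True);W=wristW(s)@c["hand_eye"]
print(s["position"],s["eef_rot"])
x,y=map(int,px(c,(512,-4,110),W));x0,y0=x-40,y-40;k=7
cr=cv2.resize(c["img"][y0:y0+80,x0:x0+80],(560,560),interpolation=cv2.INTER_CUBIC)
for rad in(28,22):
    pts=np.array([px(c,(512+rad*np.cos(a),-4+rad*np.sin(a),110),W) for a in np.linspace(0,6.28,60)]);cv2.polylines(cr,[((pts-[x0-.5,y0-.5])*k-.5).astype(int)],True,(0,0,255))
print(x0,y0,[px(c,(512+a,-4+b,110),W) for a,b in((0,0),(10,0),(0,10))])
cr=np.hstack([cr,cv2.resize(r.capture("scene")["img"][160:270,340:440],(220,242))[0:242]]) if 0 else cr
sc=r.capture("scene")["img"][120:270,330:430];cr=np.hstack([cr,cv2.resize(sc,(240,360))if 0 else np.vstack([cv2.resize(sc,(240,360)),np.zeros((200,240,3),np.uint8)])])
cv2.imwrite("pics/m1.png",cr);go(573,-232,330,0)
E
```

```text
time: 10.58
position: [510.3, -2.7, 327.4]
eef_rot: [-0.0, -3.135, 0.005]
force: [0.3, -0.2, -0.3]
finger_gap: 1.002
gripper_force: 0.0
[510.25906271  -2.68809384 327.36221051] [-5.16020031e-05 -3.13541965e+00  4.73111769e-03]
238 144 [(np.float64(278.36346606832353), np.float64(184.47620684433963)), (np.float64(278.3744209726337), np.float64(192.302621254752)), (np.float64(286.3806734146224), np.float64(184.47946064454956))]
shift [-0.2086 -0.7635 -0.0063] turn [-0.001  -0.0017 -0.    ] rows>= 5.694314054788428
```

View pics/m1.png

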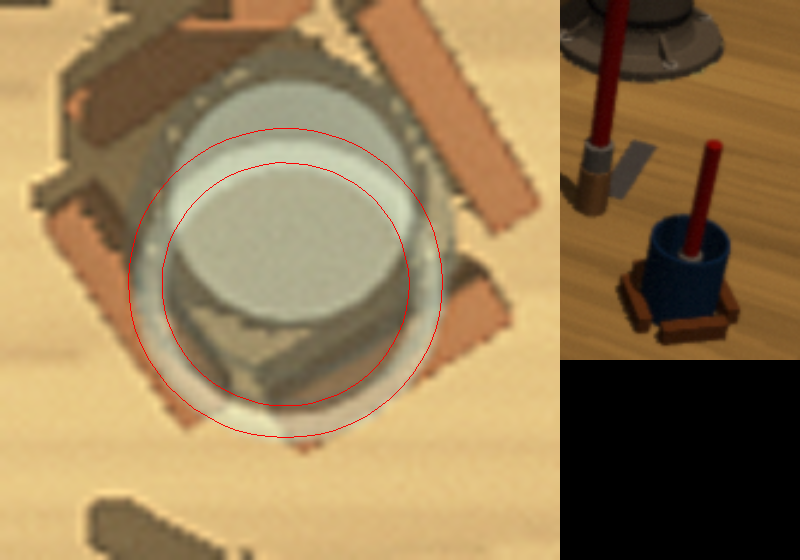

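The empty mouth sits within about 1 mm of my circle, so the mouth is at about (513,-3.3). The brush stands upright in the pot. On to the stopper.

```bash
python3 -m pendant '[[[-0.209,-0.763,0],[-0.001,-0.0017,0],-1],[[-0.209,-0.763,0],[-0.001,-0.0017,0],-1],[[-0.209,-0.763,0],[-0.001,-0.0017,0],-1],[[-0.209,-0.763,0],[-0.001,-0.0017,0],-1],[[-0.209,-0.763,0],[-0.001,-0.0017,0],-1],[[-0.209,-0.763,0.42],[-0.001,-0.0017,0],-1],[[-0.209,-0.763,0.42],[-0.001,-0.0017,0],-1],[[-0.209,-0.763,0.42],[-0.001,-0.0017,0],-1],[[-0.209,-0.763,0.42],[-0.001,-0.0017,0],-1],[[-0.209,-0.763,0.42],[-0.001,-0.0017,0],-1],[[-0.209,-0.763,0.42],[-0.001,-0.0017,0],-1],[[-0.209,-0.763,0.42],[-0.001,-0.0017,0],-1]]'
python3 - <<'E'
from h import *
np.set_printoptions(precision=2,suppress=True)
s=r.state();c=r.capture("wrist");W=wristW(s)@c["hand_eye"];print(s["position"],s["eef_rot"],px(c,(573,-232,76),W))
H=cv2.cvtColor(c["img"],cv2.COLOR_BGR2HSV);m=((abs(H[...,0].astype(int)-27)<6)&(H[...,1]>180)&(H[...,2]>200)).astype(np.uint8)
for ct in cv2.findContours(m,0,1)[0]:
    if cv2.contourArea(ct)>100:
        (u,v),rad=cv2.minEnclosingCircle(ct);P=np.array([plane(c,*p[0],76,W)[:2] for p in ct],np.float32);print(u,v,rad,cv2.contourArea(ct),cv2.minEnclosingCircle(P))
go(573,-232,46,0)
E
```

```text
time: 11.68
position: [573.9, -233.5, 205.4]
eef_rot: [0.002, 3.137, -0.001]
force: [-0.1, -0.2, 0.1]
finger_gap: 0.997
gripper_force: 0.0
[ 573.87 -233.54  205.41] [ 0.    3.14 -0.  ] (np.float64(280.40997913697674), np.float64(198.56748304802306))
shift [0.01 0.01 0.53] turn [-0.  0. -0.] rows>= 3.824556437537957
```

Run:
```python
from h import *
np.set_printoptions(precision=2,suppress=True)
s=r.state();c=r.capture("wrist");W=wristW(s)@c["hand_eye"];print(s["position"],s["eef_rot"])
print(cv2.cvtColor(c["img"],cv2.COLOR_BGR2HSV)[195:207:4,272:290:4].tolist())
cv2.imwrite("pics/k1.png",cv2.resize(c["img"][120:280,180:380],(800,640))[:600])
m=(cv2.cvtColor(c["img"],cv2.COLOR_BGR2HSV));m=((abs(m[...,0].astype(int)-27)<7)&(m[...,1]>200)&(m[...,2]>120)).astype(np.uint8)
for ct in cv2.findContours(m,0,1)[0]:
    if cv2.contourArea(ct)>60:
        P=np.array([plane(c,*p[0],76,W)[:2] for p in ct],np.float32);print(cv2.boundingRect(ct),cv2.contourArea(ct),cv2.minEnclosingCircle(P))
```

```text
[ 573.82 -233.61  205.47] [ 0.    3.14 -0.  ]
[[[25, 158, 231], [25, 156, 232], [26, 156, 232], [26, 155, 232], [27, 151, 235]], [[25, 157, 233], [25, 157, 232], [25, 159, 231], [26, 155, 233], [26, 157, 231]], [[25, 158, 232], [25, 157, 232], [25, 157, 233], [26, 159, 231], [26, 156, 240]]]
```

View pics/k1.png

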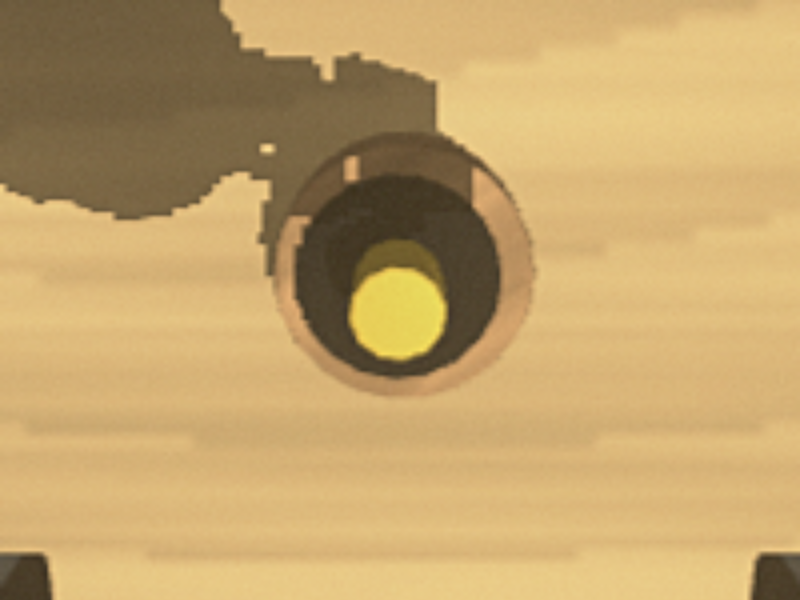

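The knob top is centred at crop (398,313), i.e. pixel (279.2,197.9), giving (572.6,-233). I'll descend and grip it.

```bash
python3 -m pendant '[[[0.004,0.002,0.13],[0,0.001,0],-1],[[0.004,0.002,0.26],[0,0.001,0],-1],[[0.004,0.002,0.39],[0,0.001,0],-1],[[0.004,0.002,0.48],[0,0.001,0],-1],[[0.004,0.002,0.531],[0,0.001,0],-1],[[0.004,0.002,0.531],[0,0.001,0],-1],[[0.004,0.002,0.531],[0,0.001,0],1],[[0.004,0.002,0.531],[0,0.001,0],1],[[0.004,0.002,0.531],[0,0.001,0],1],[[0.004,0.002,0.531],[0,0.001,0],1],[[0.004,0.002,0.531],[0,0.001,0],1],[[0.004,0.002,0.531],[0,0.001,0],1],[[0.004,0.002,0.531],[0,0.001,0],1]]' 50
python3 -c "
from h import *
go(572.6,-233,46,0)"
```

```text
time: 12.87
position: [571.8, -233.6, 44.7]
eef_rot: [-0.004, -3.141, 0.0]
force: [-1.9, 0.8, 5.0]
finger_gap: 0.268
gripper_force: 48.7
shift [-0.0027  0.0019 -0.0042] turn [-0.0001 -0.0002 -0.0009] rows>= 0.03871220842823773
```

```bash
python3 -m pendant '[[[0,0,-0.1],[0,0,0],1],[[0,0,-0.2],[0,0,0],1],[[0,0,-0.3],[0,0,0],1],[[0,0,-0.4],[0,0,0],1],[[0,0,-0.5],[0,0,0],1],[[0.04,0.12,-0.5],[0,0,0],1],[[0.07,0.25,-0.5],[0,0,0],1],[[0.1,0.38,-0.5],[0,0,0],1],[[0.13,0.51,-0.5],[0,0,0],1],[[0.17,0.64,-0.5],[0,0,0],1],[[0.199,0.766,-0.5],[0,0,0],1],[[0.199,0.766,-0.5],[0,0,0],1],[[0.199,0.766,-0.5],[0,0,0],1],[[0.199,0.766,-0.5],[0,0,0],1],[[0.199,0.766,-0.5],[0,0,0],1]]'
python3 - <<'E'
from h import *
np.set_printoptions(precision=2,suppress=True)
s=r.state();print(s["position"],s["eef_rot"],abs(s["qvel"]).max());go(512.2,-3.3,195,0)
c=r.capture("wrist");W=wristW(s)@c["hand_eye"]
# stopper collar outline in wrist view: where is the dark collar?
p=s["position"];u,v=px(c,(p[0],p[1],p[2]-5),W);print("collar top pred",u,v)
H=cv2.cvtColor(c["img"],cv2.COLOR_BGR2HSV)
m=((abs(H[...,0].astype(int)-27)<8)&(H[...,1]>110)&(H[...,2]>90)).astype(np.uint8)
g=c["img"].max(2)
row=int(v); print([ (x,int(g[row,x])) for x in range(200,360,6)])
col=int(u); print([ (y,int(g[y,col])) for y in range(150,340,6)])
print("flask mouth",px(c,(513,-3.3,110),W))
E
```

```text
time: 14.12
position: [512.5, -5.0, 193.7]
eef_rot: [-0.008, -3.14, 0.001]
force: [-0.3, 0.1, -1.5]
finger_gap: 0.264
gripper_force: 49.3
[512.46  -5.   193.71] [-0.01 -3.14  0.  ] 0.010425161780517413
shift [ 0.    0.01 -0.  ] turn [-0. -0. -0.] rows>= 0.05153668658039787
collar top pred 278.1339949454724 257.769898635309
[(200, 241), (206, 241), (212, 240), (218, 241), (224, 240), (230, 184), (236, 82), (242, 95), (248, 99), (254, 65), (260, 122), (266, 124), (272, 122), (278, 121), (284, 123), (290, 122), (296, 122), (302, 55), (308, 93), (314, 102), (320, 71), (326, 75), (332, 246), (338, 242), (344, 244), (350, 243), (356, 244)]
[(150, 124), (156, 132), (162, 128), (168, 184), (174, 186), (180, 184), (186, 228), (192, 197), (198, 197), (204, 197), (210, 59), (216, 66), (222, 69), (228, 60), (234, 63), (240, 53), (246, 122), (252, 122), (258, 125), (264, 121), (270, 119), (276, 141), (282, 142), (288, 144), (294, 141), (300, 143), (306, 142), (312, 138), (318, 86), (324, 69), (330, 70), (336, 73)]
flask mouth (np.float64(280.7195635526855), np.float64(215.3596998701992))
```

```bash
python3 -m pendant '[[[0,0.004,0.07],[0,0,0],1],[[0,0.004,0.13],[0,0,0],1],[[0,0.004,0.155],[0,0,0],1],[[0,0.004,0.175],[0,0,0],1],[[0,0.004,0.195],[0,0,0],1],[[0,0.004,0.215],[0,0,0],1],[[0,0.004,0.215],[0,0,0],1],[[0,0.004,0.215],[0,0,0],1]]'
```

```text
time: 14.83
position: [512.2, -2.3, 129.1]
eef_rot: [-0.005, -3.139, 0.0]
force: [-0.0, 0.1, -1.0]
finger_gap: 0.264
gripper_force: 49.4
```

Run:
```python
from h import *
s=r.state();print(s["position"],s["force"],s["wrist_torque"],abs(s["qvel"]).max());go(512.5,-4,121,0)
```

```text
[512.23804261  -2.3173542  129.07272293] [-0.00159338  0.0904309  -1.02348438] [-0.0331228   0.00177828 -0.03057029] 0.008168602723955129
shift [-0.001  -0.0056  0.0269] turn [-0.     -0.0008 -0.001 ] rows>= 0.1978508449954623
```

```bash
python3 -m pendant '[[[0,-0.003,0.01],[0,0,0],1],[[0,-0.003,0.018],[0,0,0],1],[[0,-0.003,0.023],[0,0,0],1],[[0,-0.003,0.023],[0,0,0],1],[[0,-0.003,0.023],[0,0,0],1]]'; python3 -m pendant '[[[0,0,0.003],[0,0,0],1],[[0,0,0.006],[0,0,0],1],[[0,0,0.006],[0,0,0],1],[[0,0,0.006],[0,0,0],1]]'
```

```text
time: 15.25
position: [512.1, -3.1, 122.1]
eef_rot: [-0.004, -3.139, 0.0]
force: [-0.6, -0.9, -0.4]
finger_gap: 0.26
gripper_force: 49.4
time: 15.58
position: [512.3, -3.2, 120.6]
eef_rot: [-0.005, -3.14, -0.0]
force: [-1.0, -0.4, 5.0]
finger_gap: 0.266
gripper_force: 50.1
```

Contact comes exactly at the predicted seating height. I'll press lightly, release and back off.

```bash
python3 -m pendant '[[[0,0,0.004],[0,0,0],1],[[0,0,0.004],[0,0,0],1],[[0,0,0.004],[0,0,0],1]]'; python3 -m pendant '[[[0,0,-0.003],[0,0,0],0.3],[[0,0,-0.003],[0,0,0],0],[[0,0,-0.003],[0,0,0],-1],[[0,0,-0.003],[0,0,0],-1],[[0,0,-0.003],[0,0,0],-1],[[0,0,-0.003],[0,0,0],-1],[[0,0,-0.1],[0,0,0],-1],[[0,0,-0.22],[0,0,0],-1],[[0,0,-0.35],[0,0,0],-1],[[0,0,-0.48],[0,0,0],-1],[[0,0,-0.6],[0,0,0],-1],[[0,0,-0.7],[0,0,0],-1],[[0,0,-0.7],[0,0,0],-1],[[0,0,-0.7],[0,0,0],-1]]'
python3 - <<'E'
from h import *
np.set_printoptions(precision=1,suppress=True)
s=r.state();c=r.capture("wrist");W=wristW(s)@c["hand_eye"];print(s["position"])
H=cv2.cvtColor(c["img"],cv2.COLOR_BGR2HSV);print("knob pred",px(c,(513,-3.3,152),W),px(c,(513,-3.3,116),W))
def fit(nm,m,z):
    for ct in cv2.findContours(m.astype(np.uint8),0,1)[0]:
        if cv2.contourArea(ct)>60: 
            P=np.array([plane(c,*p[0],z,W)[:2] for p in ct],np.float32);print(nm,cv2.boundingRect(ct),cv2.contourArea(ct),cv2.minEnclosingCircle(P))
x,y=map(int,px(c,(513,-3.3,130),W));k=np.zeros(H.shape[:2],bool);k[y-45:y+45,x-45:x+45]=1
fit("knob",k&(abs(H[...,0].astype(int)-27)<8)&(H[...,1]>150)&(H[...,2]>190),152)
fit("collar",k&(H[...,2]<80),116)
t=r.capture("scene");b,_=blobs(t["img"],172,5,170,60);print([(x,y) for x,y in b if x[1]>60]);print(px(t,(498,225,201)))
E
```

```text
time: 15.83
position: [512.3, -3.2, 120.6]
eef_rot: [-0.005, -3.14, -0.001]
force: [-5.5, -1.5, 17.9]
finger_gap: 0.265
gripper_force: 51.6
time: 17.0
position: [513.5, -3.0, 330.6]
eef_rot: [0.004, 3.14, 0.002]
force: [-0.4, -0.3, -1.0]
finger_gap: 1.001
gripper_force: 0.0
[513.5  -3.  330.6]
knob pred (np.float64(278.3729032164547), np.float64(188.23524294900287)) (np.float64(278.44395198435546), np.float64(181.88775315800928))
knob (270, 178, 20, 20) 286.0 ((512.5624389648438, -2.036590337753296), 11.25119400024414)
collar (258, 160, 44, 43) 612.5 ((512.522216796875, -2.0459554195404053), 26.953140258789062)
[(array([170.5, 117.9]), array([167, 114,   8,   9,  34], dtype=int32)), (array([352.1, 144.8]), array([345, 114,  15,  67, 302], dtype=int32)), (array([390.3, 201.5]), array([384, 179,  13,  48, 147], dtype=int32))]
(np.float64(392.40800693899644), np.float64(179.2318928219004))
```

The knob and collar are concentric at the seated heights, so the stopper is home and upright. The brush is standing in the pot, so I'm handing in.

```bash
python3 -c "
from cell import r
print(r.close_job())"
```

```text
the job is handed in; nothing more can be done
None
```

I worked the red-handled brush up and down about 60 mm twice, stood it bristles down in the blue pot, closed the flask with the stopper fully home and upright, and handed the job in at about 17 s; going by where the brush touched down in the pot, its low point in the flask may have been 1–2 mm above the floor.

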